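# Seat the carving blank in the bench stop and shut the keeper

### The job

On the carver's bench, push the pale block with the rosette along the bench top until it sits fully home in the corner of the dark L-shaped stop, flat against both battens. Then push the green keeper bar round until it is fully closed across the block's near side. Only push: never lift or tip the block, and leave the other things on the bench where they are.

Things in the scene. Friction and masses are not known exactly. Their poses are not given: they have to be found in the camera images.
- jig: Fixed stop: two dark wooden battens, 30 mm wide, 26 mm high, forming an L. Origin: the L's inner corner at bench height. The back batten's inner face is the plane x = 0, from y = +30 to -250 mm; the side batten's is y = 0, from x = 0 to -85 mm. x points through the back batten, away from the robot; y through the side batten, to the left. The block belongs where x < 0, y < 0. Yaw within 0.2 rad.
- blank: Loose pale wooden block with a round rosette on top: 95 (its x) x 130 (its y) x 45 mm high, 0.3 to 0.5 kg, slides flat on the bench. Origin: centre of its underside. Starts about 40 to 75 mm short of home in x of jig and 55 to 115 mm in y, turned up to 0.25 rad. Home, its 130 mm side lies on the back batten, its 95 mm side on the side batten: origin at x = -47.5, y = -65 mm of jig.
- keeper (a joint): Angle of the green keeper, a wooden bar 22 mm wide, 5 to 25 mm above the bench, level on an upright pin. 0: it points along -x of jig, to the robot; grows anticlockwise from above; 1.571: fully closed at its stop, pointing along -y across the block's near side, 4 mm clear of a block that is home. Starts between -0.35 and 0.1; lower stop -0.4. Friction 0.04 N m holds it where it is left.
- keeper_pivot (a point): On the keeper's pin, half-way up the bar (z = 15 mm); fixed at x = -110, y = +20 mm of jig. Its x axis turns with the bar and points from the free end to the pin.
- keeper_end (a point): On the bar's centre line at its free end, 100 mm from the pin, half-way up (z = 15 mm); it swings with the bar.
- tin: Bystander, leave alone: flat round wax tin with a white lid, 70 mm across, 32 mm high, beyond the right end of the back batten; origin at the centre of its underside.
- gouge_a: Bystander, leave alone: carving gouge with a dark handle, 207 mm long, 28 mm thick, lying to the left of the battens; origin under its middle, x along the tool towards the blade.
- gouge_b: Bystander, leave alone: carving gouge with a pale handle, same size, lying beyond the back batten; origin under its middle, x along the tool towards the blade.
- mallet: Bystander, leave alone: round wooden carving mallet standing head down at the left, 100 mm across, 230 mm high; origin at the centre of its underside.
- oil: Bystander, leave alone: amber glass jar of finishing oil with a black lid, 68 mm across, 120 mm high, standing at the left; origin at the centre of its underside.
- offcut: Bystander, leave alone: plain offcut of plank without a rosette, 90 x 60 x 40 mm (x, y, z), lying near the robot at the left; origin at the centre of its underside.
- brush: Bystander, leave alone: dusting brush with a dark handle, 180 mm long, lying near the robot at the right; origin under the tool's middle, x along it towards the bristles.
There are look-alikes about, which are no part of the job. Leave any red look-alike of the blank alone.

How it is judged:
By the outcome, as a careful person would: the job done as asked, in the order asked, and still so for the second after the job is handed in, with the robot touching nothing.
It also fails if it takes over 72 s, if anything falls off the work surface, if the arm or the gripper's body presses on something with over 40 N, if the wrist force passes 120 N, or if a joint passes its speed limit or range.

### The arm

A 7-joint arm with a two-finger parallel gripper is mounted at the origin on the work surface. World frame = base frame: x ahead of the robot, y to its left, z up, the work surface at z = 0. Lengths are in m, angles in rad, forces in N, time in s.
With the tool pointing down it reaches from about 0.4 to 0.85 m from the base axis. Payload 10.4 kg.
Tool frame: the origin (TCP) lies between the finger pads; the fingertips stand 17 mm ahead of it and the grasp point (between the pads) lies 2 mm behind it; z points along the fingers, y is the direction in which the jaws open and shut (so a half turn about z gives the same grasp; the last joint's range is limited). The gripper opens to 85 mm and grips with 20 to 120 N. Pads are 22 mm wide; open, the fingers measure 114 mm over their backs; the gripper's body (76 mm by 85 mm) begins 54 mm behind the grasp point. The pads swing forward as they close: fully open they stand 13 mm farther back than shut.
Start: joints at [1.22, 0.332, -0.065, 1.46, 0.022, 1.35, -0.088], TCP at [0.201, -0.592, 0.248] pointing down, gripper open.
Joint ranges: [-2.6, 2.6], [-0.5, 2.12], [-1.47, 1.34], [0.16, 2.42], [-1.27, 4.41], [0.06, 2.06], [-2.6, 2.6]. Speed limits (rad/s): [2.22, 2.22, 2.79, 2.79, 3.14, 3.14, 3.14].

### API

Orientations are given as a unit quaternion [x, y, z, w].
In Python, from workcell import manip gives the robot as it stands.
- The arm moves only by the tool jog_arm, never from a script. Its argument "steps" is one flat list of numbers, 5 for each row, row after row: the finger opening in m, from 0 to 0.0854, then the shift along the tool's x, y, z in m, then the turn about the tool's z in rad. In form: [gripper, x, y, z, twist, gripper, x, y, z, twist, ...]. A call has exactly 10 rows; each row is the pose to reach, as a shift and turn from the pose commanded when the call began, along the tool's axes at that moment; what a row does not reach only later rows make up. A row lasts 1/10 s, in which the tool goes at most 50 mm and 8.59 degrees, less where a joint would pass 70% of its speed; a pose out of reach is approached as far as the arm can. A call with a gripper value outside its range is refused whole. The fingers move at their own pace and stop on an object; "grip_force" is the grip in N (left out, the last holds). Time passes only in rows, so rows that repeat a pose let the fingers close, or fill a call up. It gives the time, the measured TCP pose, the force and the opening at its end, in the units of the state.
- manip.get_obs(): the state, without advancing time (a new reading comes with each control period).
- manip.camera(name): name is "scene" or "top" or "wrist"; returns (picture, depth): 400x640x3 uint8, red, green, blue; 400x640 float32, m along the optical axis (not along the pixel's ray), 0 where there is no reading.
- manip.calibration(name): a dict with "mtx" (3x3 intrinsics, pixels), "k1" (the pictures are not rectified: a ray, as slopes to the right and down, at radius r is drawn at 1 + k1 r^2 times it, then the intrinsics apply), "world_to_cam" (4x4, takes a point from world to camera coordinates). Camera axes: x right, y down, z forward; pixel columns grow to the right and rows downward; lengths in m; the calibration is good to about 2 mm. A picture is of the moment at which its call begins: read the wrist's pose just before it. calibration takes no time and is no camera call; for the wrist camera it gives the pose at the moment of the call.
- manip.hand_in(): hands the job in, once; it reports no verdict.
The state is a dict: "clock": time; "joint_pos": joint angles; "joint_velocities": joint speeds; "tau": joint torques, N m; "position": TCP position; "ee_rot": TCP orientation; "ft_force": force on the tool from outside, world axes, zero at the start; "torque": the same for the moment, N m; "grip_width": opening from 0.0 (shut) to 1.0 (fully open).
Only numpy, scipy, OpenCV 4.12 (cv2) and the standard library are available. Lean on these libraries where they do the work, as an engineer would, in place of code of your own. Each camera call takes 0.05 s, during which the arm holds its last target.

## Working session

There is one attempt and no reset: what is moved stays moved. The work goes in short steps, Python scripts to look and compute and a tool call to move; the robot and the scene stay as the last step left them, time stands still between calls to the robot, and variables do not carry over. Pictures are saved under pics/ and viewed, and the job is handed in when it is done.

Besides the shell and the picture viewer there is one more tool, called as name(argument=value, ...) on one line, values as JSON. jog_arm: Moves the arm, as the interface text tells. Its arguments: {"type":"object","properties":{"steps":{"type":"array"},"grip_force":{"type":"number"}},"required":["steps"]}

```bash
mkdir -p pics; cat > h.py <<'E'
import numpy as np,cv2
from workcell import manip
def snap(n,f):
    p,d=manip.camera(n); c=manip.calibration(n)
    cv2.imwrite(f'pics/{f}.png',p[:,:,::-1]); np.savez(f'pics/{f}.npz',p=p,d=d,mtx=c['mtx'],k1=c['k1'],w=c['world_to_cam'])
def ray(f,uv):
    z=np.load(f'pics/{f}.npz');m=z['mtx'];k=float(z['k1'])
    x,y=(uv[0]-m[0,2])/m[0,0],(uv[1]-m[1,2])/m[1,1]
    r=cv2.undistortPoints(np.array([[[x,y]]],float),np.eye(3),np.array([k,0,0,0]))[0,0]
    W=np.linalg.inv(z['w']);return W[:3,3],W[:3,:3]@np.array([r[0],r[1],1])
def onz(f,uv,h):
    o,d=ray(f,uv);return o+d*(h-o[2])/d[2]
def dep(f,uv):
    o,d=ray(f,uv);z=np.load(f'pics/{f}.npz')['d'];return o+d*z[int(round(uv[1])),int(round(uv[0]))]
def crop(f,x,y,w,h,s,out):
    i=cv2.imread(f'pics/{f}.png')[y:y+h,x:x+w];cv2.imwrite(f'pics/{out}.png',cv2.resize(i,None,fx=s,fy=s,interpolation=cv2.INTER_CUBIC))
E
python3 - <<'E'
from h import *
snap('top','top0');snap('scene','sc0')
o=manip.get_obs();print({k:np.round(v,3) for k,v in o.items()})
E
```

```text
{'clock': np.float64(0.1), 'joint_pos': array([ 1.22 ,  0.333, -0.065,  1.461,  0.022,  1.35 , -0.089]), 'joint_velocities': array([-0.   , -0.001,  0.001, -0.002,  0.001, -0.001,  0.002]), 'tau': array([ 1.0000e-03, -6.2675e+01,  4.9000e-02, -3.9242e+01,  1.6000e-02,
        7.0000e-03,  0.0000e+00]), 'position': array([ 0.201, -0.591,  0.248]), 'ee_rot': array([ 0.987,  0.163, -0.   , -0.001]), 'ft_force': array([ 0.662, -0.664, -0.755]), 'torque': array([ 0.045,  0.01 , -0.013]), 'grip_width': np.float64(1.0)}
```

View pics/top0.png

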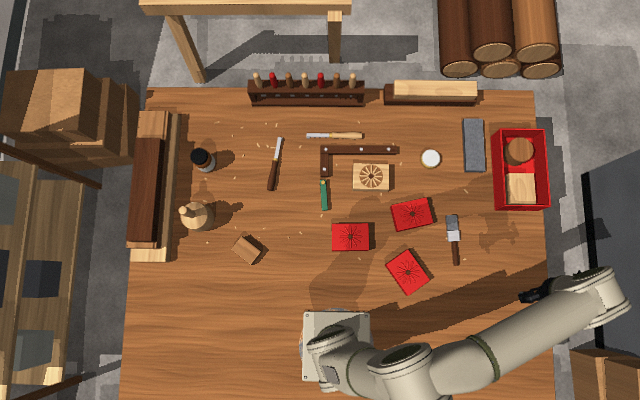

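View pics/sc0.png

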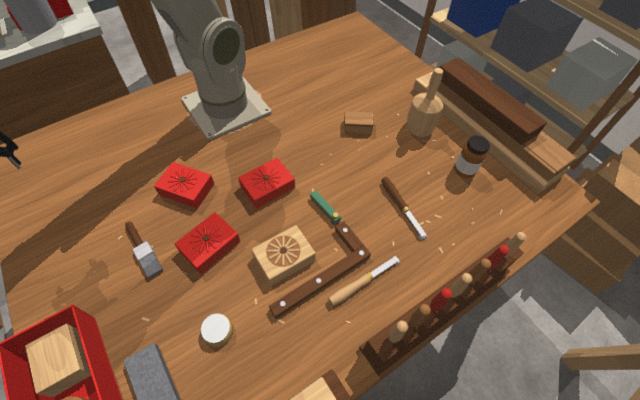

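Top view: the pale rosette block is at (371,176). Possible confusions are the red rosette blocks at (350,236), (411,213) and (408,271), the plain pale block in the red tray at (521,188), and the offcut at (247,250). I choose (371,176), the only pale block with a rosette, next to the L at (325,150) and the green keeper at (324,195).

```bash
python3 - <<'E'
from h import *
crop('top0',300,130,130,90,6,'c0');crop('sc0',220,170,170,150,4,'c1')
E
```

```text
(no output)
```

View pics/c0.png

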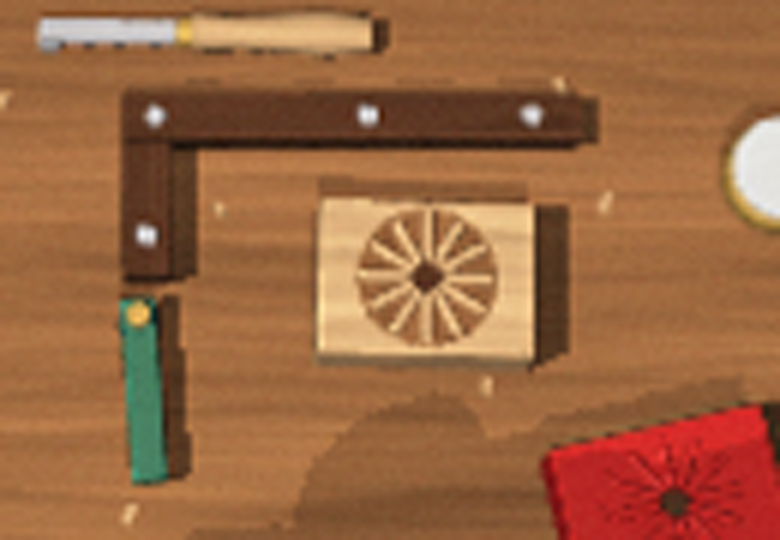

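View pics/c1.png

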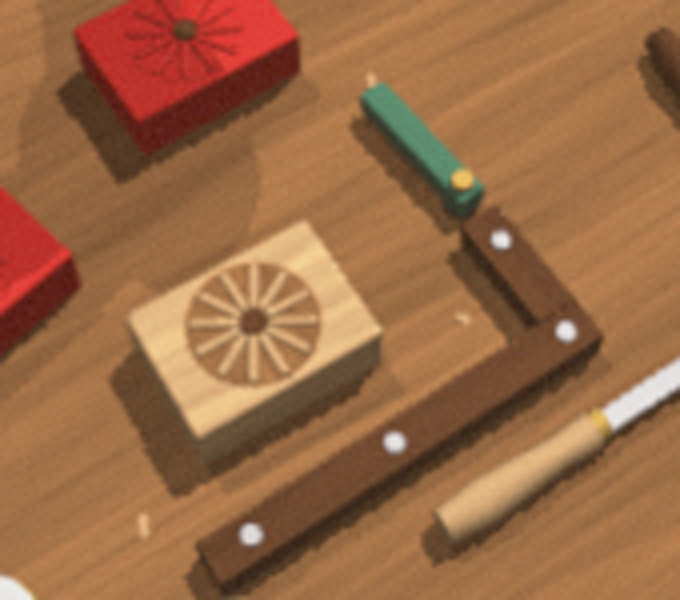

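```bash
cat >m0.py <<'E'
from h import *
def P(c,h): return onz('top0',(300+c[0]/6-.42,130+c[1]/6-.42),h)
for n,c,h in [('in corner',(170,141),.026),('back R in',(577,147),.026),('back R out',(577,96),.026),('out corner',(122,91),.026),('side end in',(170,275),.026),('side end out',(123,275),.026),
 ('b LF',(317,199),.045),('b RF',(533,205),.045),('b LN',(317,355),.045),('b RN',(532,360),.045),('bc',(427,276),.045),('pin',(138,314),.026),('kendL',(134,482),.025),('kendR',(165,480),.025),('red1',(545,458),.045)]:
    print(n,P(c,h)[:2].round(4))
o=np.array(manip.calibration('top')['world_to_cam']);print(np.linalg.inv(o).round(3))
E
python3 m0.py
```

```text
in corner [0.6796 0.0373]
back R in [ 0.6788 -0.2108]
back R out [ 0.7111 -0.2113]
out corner [0.711  0.0672]
side end in [0.5957 0.036 ]
side end out [0.5953 0.0645]
b LF [ 0.6392 -0.0517]
b RF [ 0.6371 -0.1812]
b LN [ 0.5437 -0.0521]
b RN [ 0.5423 -0.1795]
bc [ 0.5926 -0.1175]
pin [0.5713 0.055 ]
kendL [0.4691 0.0556]
kendR [0.4705 0.0372]
red1 [ 0.4836 -0.1865]
[[ 0.016 -0.982  0.19   0.227]
 [-1.    -0.013  0.02   0.016]
 [-0.017 -0.19  -0.982  1.616]
 [ 0.     0.     0.     1.   ]]
```

```bash
cat >> h.py <<'E'
def delta(p,ang):
    # shift in tool axes & twist from measured pose to world p and tool-x azimuth ang
    from scipy.spatial.transform import Rotation as R
    o=manip.get_obs();r=R.from_quat(o['ee_rot']).as_matrix()
    a=np.arctan2(r[1,0],r[0,0]);print('t',round(float(o['clock']),2),'pos',o['position'].round(4),'toolx az',a.round(3),'F',o['ft_force'].round(1),'j',o['joint_pos'].round(2))
    t=(a-ang+np.pi)%(2*np.pi)-np.pi
    print('shift',(r.T@(np.array(p)-o['position'])).round(4),'twist',t.round(3))
E
python3 - <<'E'
from h import *
for n,uv,h in [('tin',(430,157),.032),('tinL',(420,158),.032),('tinN',(430,168),.0),('redTL',(390.5,206),.045),('redTR',(428,196),.045),('redBR',(433,222),.045),('red2TL',(331,222),.045),('red2TR',(368,222),.045)]: print(n,onz('top0',uv,h)[:2].round(3))
delta([.59,-.215,.12],np.pi/2)
E
```

```text
tin [ 0.668 -0.334]
tinL [ 0.663 -0.298]
tinN [ 0.635 -0.34 ]
redTL [ 0.483 -0.187]
redTR [ 0.521 -0.32 ]
redBR [ 0.428 -0.335]
red2TL [0.424 0.022]
red2TR [ 0.425 -0.107]
t 0.1 pos [ 0.2011 -0.5914  0.2476] toolx az 0.328 F [ 0.7 -0.7 -0.8] j [ 1.22  0.33 -0.06  1.46  0.02  1.35 -0.09]
shift [ 0.4894 -0.2311  0.1279] twist -1.243
```

jog_arm(steps=[0.05,0.04,-0.02,0,-0.12,0.05,0.08,-0.04,0,-0.24,0.05,0.12,-0.06,0,-0.36,0.05,0.16,-0.08,0,-0.48,0.05,0.2,-0.1,0,-0.6,0.05,0.24,-0.12,0,-0.72,0.05,0.28,-0.14,0,-0.84,0.05,0.32,-0.16,0,-0.96,0.05,0.36,-0.18,0.03,-1.08,0.05,0.4,-0.2,0.06,-1.2])

```text
clock: 1.1
position: [0.5124, -0.2769, 0.1924]
ee_rot: [0.72, 0.693, 0.0, 0.001]
ft_force: [-0.2, -1.4, 0.6]
grip_width: 0.583
```

```bash
python3 -c "
from h import *
delta([.59,-.215,.05],np.pi/2)"
```

```text
t 1.1 pos [ 0.5124 -0.2769  0.1924] toolx az 1.533 F [-0.2 -1.4  0.6] j [ 0.8   0.31 -0.46  1.63  0.15  1.23  0.27]
shift [0.065  0.075  0.1425] twist -0.038
```

jog_arm(steps=[0.05,0.01,0.02,0.02,-0.01,0.05,0.03,0.05,0.05,-0.02,0.05,0.05,0.074,0.08,-0.038,0.05,0.06,0.074,0.1,-0.038,0.05,0.06,0.074,0.12,-0.038,0.05,0.06,0.074,0.14,-0.038,0.05,0.06,0.074,0.14,-0.038,0.05,0.06,0.074,0.14,-0.038,0.05,0.06,0.074,0.14,-0.038,0.05,0.06,0.074,0.14,-0.038])

```text
clock: 2.1
position: [0.5882, -0.2217, 0.0539]
ee_rot: [0.709, 0.705, 0.0, 0.001]
ft_force: [0.4, -0.3, -0.7]
grip_width: 0.583
```

```bash
python3 -c "
from h import *
delta([.59,-.1045,.024],np.pi/2)
snap('top','top1');crop('top1',300,120,150,110,5,'c2')"
```

```text
t 2.1 pos [ 0.5882 -0.2217  0.0539] toolx az 1.566 F [ 0.4 -0.3 -0.7] j [ 0.64  0.55 -0.45  1.63  0.27  1.02  0.09]
shift [0.1172 0.0011 0.0298] twist -0.005
```

View pics/c2.png

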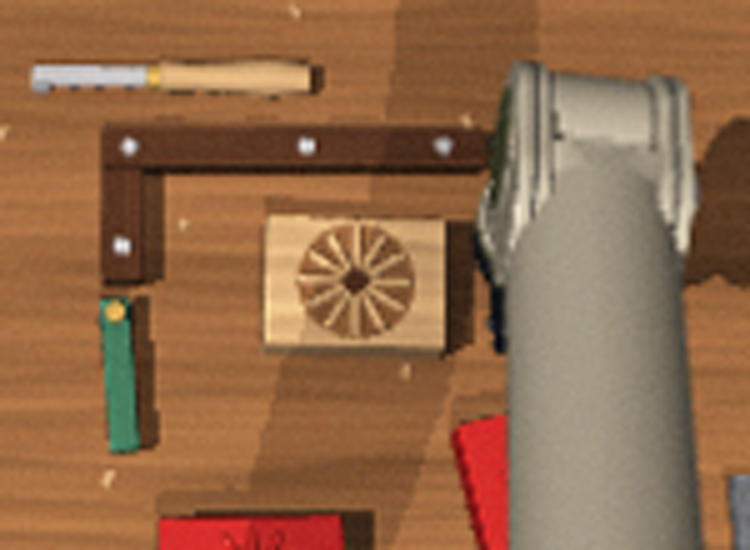

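jog_arm(steps=[0.05,0,0.001,0.02,-0.005,0.05,0.01,0.001,0.03,-0.005,0.05,0.02,0.001,0.03,-0.005,0.05,0.03,0.001,0.03,-0.005,0.05,0.04,0.001,0.03,-0.005,0.05,0.05,0.001,0.03,-0.005,0.05,0.06,0.001,0.03,-0.005,0.05,0.07,0.001,0.03,-0.005,0.05,0.08,0.001,0.03,-0.005,0.05,0.09,0.001,0.03,-0.005])

```text
clock: 3.15
position: [0.5892, -0.1308, 0.0228]
ee_rot: [0.707, 0.707, 0.0, 0.0]
ft_force: [-0.1, -3.6, 1.8]
grip_width: 0.586
```

jog_arm(steps=[0.05,0.007,0,0,0,0.05,0.012,0,0,0,0.05,0.016,0,0,0,0.05,0.02,0,0,0,0.05,0.022,0,0,0,0.05,0.024,0,0,0,0.05,0.025,0,0,0,0.05,0.026,0,0,0,0.05,0.026,0,0,0,0.05,0.026,0,0,0])

```text
clock: 4.15
position: [0.589, -0.106, 0.0226]
ee_rot: [0.707, 0.707, -0.0, 0.0]
ft_force: [-0.0, -4.8, 3.4]
grip_width: 0.589
```

```bash
python3 -c "
from h import *
delta([.59,-.1045,.024],np.pi/2)
snap('top','top2');crop('top2',300,120,150,110,5,'c3')"
```

```text
t 4.15 pos [ 0.589  -0.106   0.0226] toolx az 1.57 F [-0.  -4.8  3.4] j [ 0.48  0.55 -0.48  1.72  0.3   0.94 -0.11]
shift [ 0.0015  0.001  -0.0014] twist -0.0
```

View pics/c3.png

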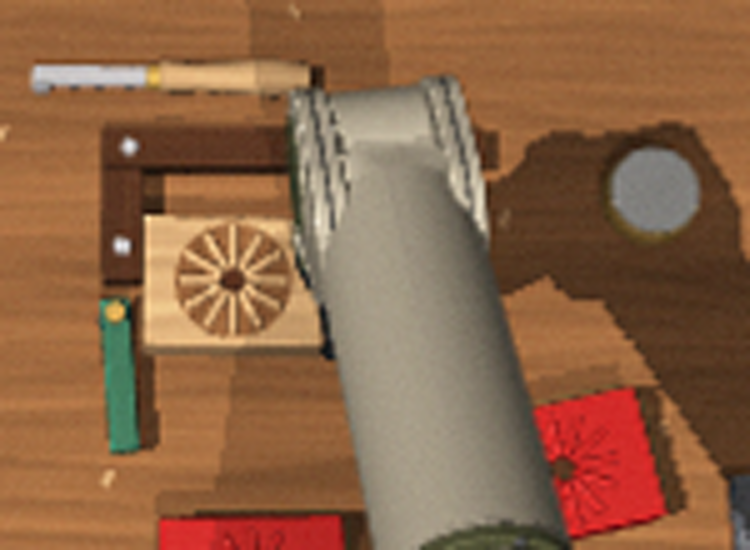

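jog_arm(steps=[0.05,0.001,0,0,0,0.05,0.002,0,0,0,0.05,0.003,0,0,0,0.05,0.004,0,0,0,0.05,0.004,0,0,0,0.05,0.004,0,0,0,0.05,0.004,0,0,0,0.05,0.004,0,0,0,0.05,0.004,0,0,0,0.05,0.004,0,0,0])

```text
clock: 5.2
position: [0.5886, -0.1059, 0.0226]
ee_rot: [0.708, 0.706, -0.002, 0.001]
ft_force: [-1.3, -16.3, 2.9]
grip_width: 0.585
```

jog_arm(steps=[0.05,-0.01,0,0,0,0.05,-0.025,0,0,0,0.05,-0.025,0,-0.03,0,0.05,-0.025,0,-0.06,0.1,0.05,-0.02,0,-0.09,0.24,0.05,-0.01,-0.01,-0.1,0.38,0.05,0,-0.03,-0.1,0.52,0.05,0.01,-0.05,-0.1,0.66,0.05,0.03,-0.07,-0.1,0.8,0.05,0.05,-0.09,-0.1,0.94])

```text
clock: 6.2
position: [0.4981, -0.0509, 0.1224]
ee_rot: [0.952, 0.307, -0.0, -0.0]
ft_force: [1.1, -0.1, 0.2]
grip_width: 0.584
```

```bash
python3 -c "
from h import *
delta([.5,-.035,.1],0)"
```

```text
t 6.2 pos [ 0.4981 -0.0509  0.1224] toolx az 0.625 F [ 1.1 -0.1  0.2] j [ 0.4   0.2  -0.42  1.91  0.1   1.04 -1.01]
shift [ 0.0108 -0.0118  0.0224] twist 0.625
```

jog_arm(steps=[0.05,0.005,-0.006,0,0.14,0.05,0.01,-0.012,0,0.28,0.05,0.01,-0.012,0,0.42,0.05,0.01,-0.012,0.02,0.54,0.05,0.01,-0.012,0.04,0.625,0.05,0.01,-0.012,0.06,0.625,0.05,0.01,-0.012,0.08,0.625,0.05,0.01,-0.012,0.1,0.625,0.05,0.01,-0.012,0.1,0.625,0.05,0.01,-0.012,0.1,0.625])

```text
clock: 7.2
position: [0.5, -0.0357, 0.0228]
ee_rot: [1.0, 0.003, -0.0, -0.0]
ft_force: [0.1, 0.3, 0.4]
grip_width: 0.586
```

```bash
python3 -c "
from h import *
delta([.574,-.035,.024],0)
snap('top','top3');crop('top3',290,120,150,110,5,'c4')"
```

```text
t 7.2 pos [ 0.5    -0.0357  0.0228] toolx az 0.006 F [0.1 0.3 0.4] j [ 0.29  0.35 -0.35  1.99  0.16  0.84 -1.71]
shift [ 0.074  -0.0002 -0.0013] twist 0.006
```

View pics/c4.png

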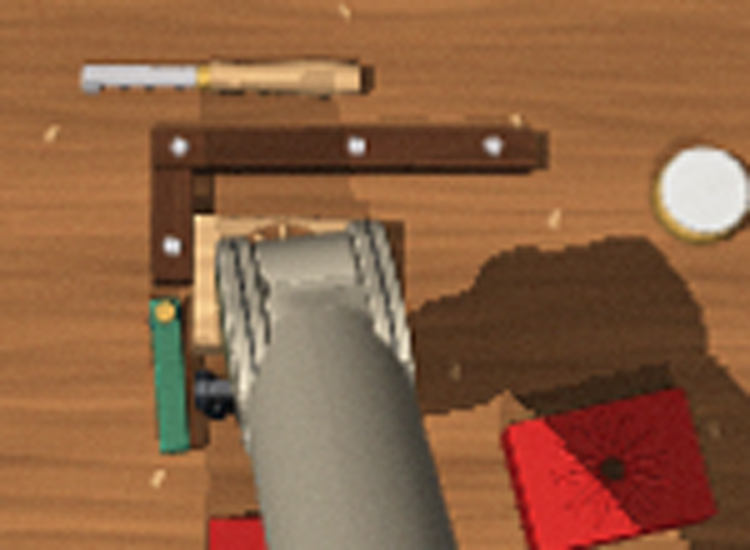

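jog_arm(steps=[0.05,0.01,0,0,0.006,0.05,0.02,0,0,0.006,0.05,0.028,0,0,0.006,0.05,0.035,0,0,0.006,0.05,0.042,0,0,0.006,0.05,0.05,0,0,0.006,0.05,0.057,0,0,0.006,0.05,0.064,0,0,0.006,0.05,0.069,0,0,0.006,0.05,0.072,0,0,0.006])

```text
clock: 8.25
position: [0.5724, -0.0355, 0.0225]
ee_rot: [1.0, -0.0, -0.0, 0.0]
ft_force: [-3.4, -0.6, 2.3]
grip_width: 0.582
```

jog_arm(steps=[0.05,0.001,0,0,0,0.05,0.002,0,0,0,0.05,0.003,0,0,0,0.05,0.004,0,0,0,0.05,0.005,0,0,0,0.05,0.006,0,0,0,0.05,0.006,0,0,0,0.05,0.006,0,0,0,0.05,0.006,0,0,0,0.05,0.006,0,0,0])

```text
clock: 9.25
position: [0.5747, -0.0357, 0.0223]
ee_rot: [1.0, 0.0, -0.004, 0.001]
ft_force: [-21.2, -1.8, 14.7]
grip_width: 0.587
```

Seated against the back batten with 21 N. I'll back off and check both gaps.

jog_arm(steps=[0.05,0.0,0,0,0,0.05,-0.01,0,0,0,0.05,-0.02,0,0,0,0.05,-0.02,0,-0.02,0,0.05,-0.02,0.02,-0.06,-0.1,0.05,-0.02,0.04,-0.1,-0.24,0.05,-0.02,0.07,-0.1,-0.38,0.05,-0.02,0.1,-0.1,-0.52,0.05,-0.02,0.14,-0.1,-0.66,0.05,-0.02,0.18,-0.1,-0.8])

```text
clock: 10.25
position: [0.5581, -0.2165, 0.1231]
ee_rot: [0.92, 0.392, 0.001, 0.001]
ft_force: [0.1, 0.6, 0.4]
grip_width: 0.586
```

```bash
python3 -c "
from h import *
delta([.62,-.15,.1],np.pi/2)
snap('top','top4');crop('top4',290,120,130,100,6,'c5')
snap('scene','sc4');crop('sc4',240,170,150,150,4,'c6')"
```

```text
t 10.25 pos [ 0.5581 -0.2165  0.1231] toolx az 0.806 F [0.1 0.6 0.4] j [ 0.61  0.4  -0.39  1.66  0.17  1.11 -0.59]
shift [ 0.0908 -0.0013  0.0232] twist -0.764
```

View pics/c5.png

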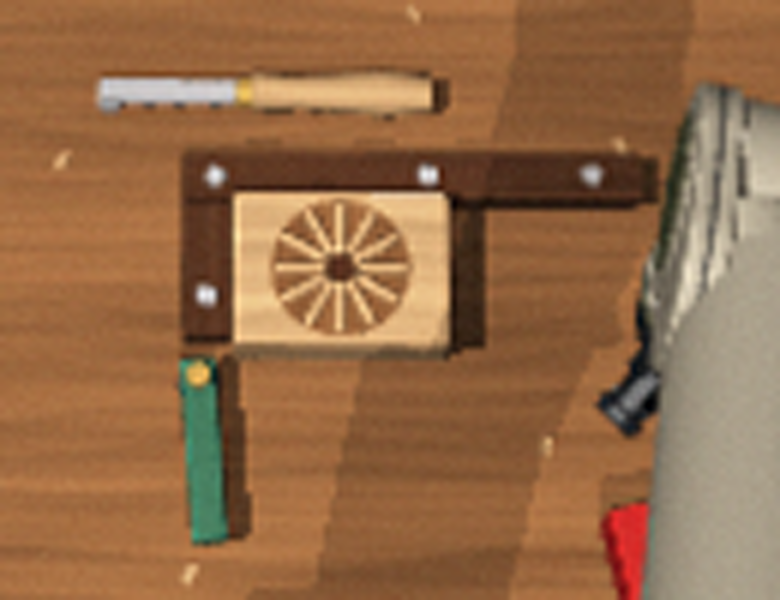

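View pics/c6.png

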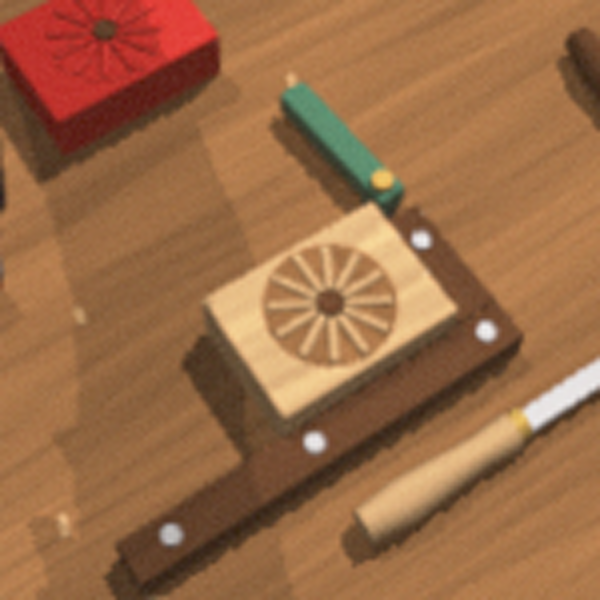

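jog_arm(steps=[0.05,0.02,0,0,-0.14,0.05,0.04,0,0,-0.28,0.05,0.06,-0.003,0,-0.42,0.05,0.08,-0.005,0,-0.56,0.05,0.09,-0.006,0.02,-0.68,0.05,0.099,-0.007,0.04,-0.764,0.05,0.099,-0.007,0.06,-0.764,0.05,0.099,-0.007,0.08,-0.764,0.05,0.099,-0.007,0.1,-0.764,0.05,0.099,-0.007,0.1,-0.764])

```text
clock: 11.35
position: [0.6201, -0.1387, 0.0201]
ee_rot: [0.71, 0.705, -0.001, -0.002]
ft_force: [-0.4, -0.2, 0.2]
grip_width: 0.584
```

```bash
python3 -c "
from h import *
delta([.622,-.1059,.024],np.pi/2)"
```

```text
t 11.35 pos [ 0.6201 -0.1387  0.0201] toolx az 1.563 F [-0.4 -0.2  0.2] j [ 0.53  0.62 -0.5   1.62  0.34  0.99 -0.09]
shift [ 0.0328  0.0016 -0.0039] twist -0.007
```

jog_arm(steps=[0.05,0.01,0,-0.004,-0.007,0.05,0.02,0,-0.004,-0.007,0.05,0.026,0,-0.004,-0.007,0.05,0.029,0,-0.004,-0.007,0.05,0.031,0,-0.004,-0.007,0.05,0.033,0,-0.004,-0.007,0.05,0.035,0,-0.004,-0.007,0.05,0.037,0,-0.004,-0.007,0.05,0.037,0,-0.004,-0.007,0.05,0.037,0,-0.004,-0.007])

```text
clock: 12.35
position: [0.6221, -0.106, 0.0268]
ee_rot: [0.708, 0.706, -0.001, 0.001]
ft_force: [-1.0, -8.7, 1.9]
grip_width: 0.586
```

jog_arm(steps=[0.05,-0.01,0,0,0,0.05,-0.025,0,0,0,0.05,-0.025,0,-0.04,0,0,-0.02,-0.01,-0.08,0,0,0,-0.03,-0.1,0,0,0.04,-0.05,-0.1,0,0,0.08,-0.08,-0.1,0,0,0.12,-0.11,-0.1,0,0,0.16,-0.122,-0.1,0,0,0.197,-0.122,-0.1,0])

```text
clock: 13.35
position: [0.4989, 0.0951, 0.1269]
ee_rot: [0.707, 0.707, -0.0, 0.001]
ft_force: [0.3, -0.2, -0.5]
grip_width: -0.004
```

```bash
python3 -c "
from h import *
snap('top','top5');crop('top5',250,120,150,110,5,'c7')
delta([.5,.098,.026],np.pi/2)
snap('scene','sc5');crop('sc5',240,120,190,150,4,'c8')"
```

```text
t 13.4 pos [0.4991 0.102  0.1275] toolx az 1.577 F [-1.4  5.2  1.4] j [ 0.35  0.26 -0.72  1.88  0.19  1.07 -0.43]
shift [-0.0043  0.0007  0.1015] twist 0.006
```

View pics/c7.png

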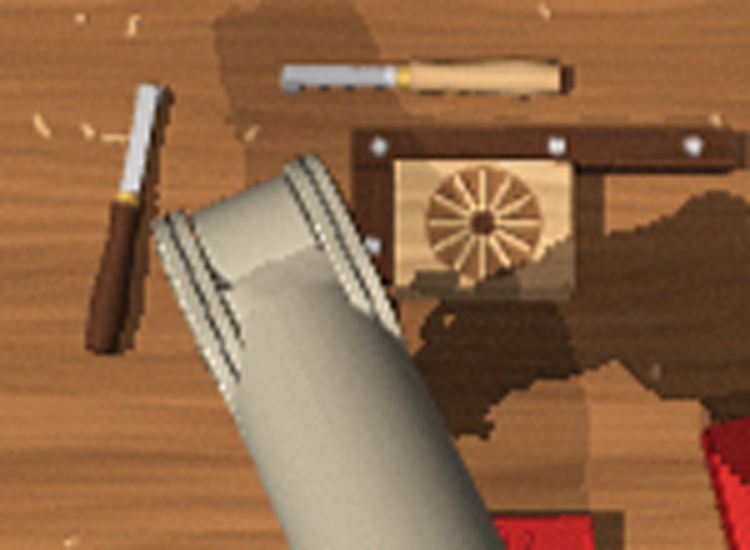

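View pics/c8.png

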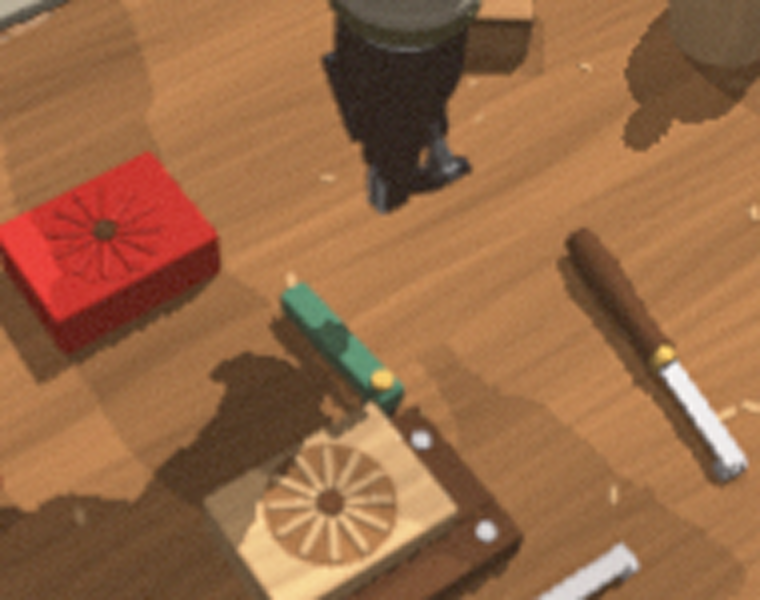

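```bash
python3 -c "
from h import *
crop('sc5',300,110,80,70,8,'c9')
snap('wrist','w5')
delta([.5,.098,.026],np.pi/2)
print(manip.get_obs()['grip_width'])
z=np.load('pics/sc5.npz');w=z['w']
for p in [(.499,.1,.11),(.51,.111,.11),(.49,.089,.11),(.49,.111,.11),(.51,.089,.11),(.499,.1,.16)]:
  q=w@np.array([*p,1]);print(p,(z['mtx']@(q[:3]/q[2])).round(0))
"
```

```text
t 13.5 pos [0.5002 0.0964 0.127 ] toolx az 1.575 F [ 0.9 -1.3 -0.4] j [ 0.36  0.26 -0.71  1.88  0.19  1.07 -0.43]
shift [ 0.0015 -0.0003  0.101 ] twist 0.004
-0.0036989700691551462
(0.499, 0.1, 0.11) [335. 170.   1.]
(0.51, 0.111, 0.11) [341. 171.   1.]
(0.49, 0.089, 0.11) [330. 170.   1.]
(0.49, 0.111, 0.11) [337. 166.   1.]
(0.51, 0.089, 0.11) [334. 175.   1.]
(0.499, 0.1, 0.16) [336. 158.   1.]
```

View pics/c9.png

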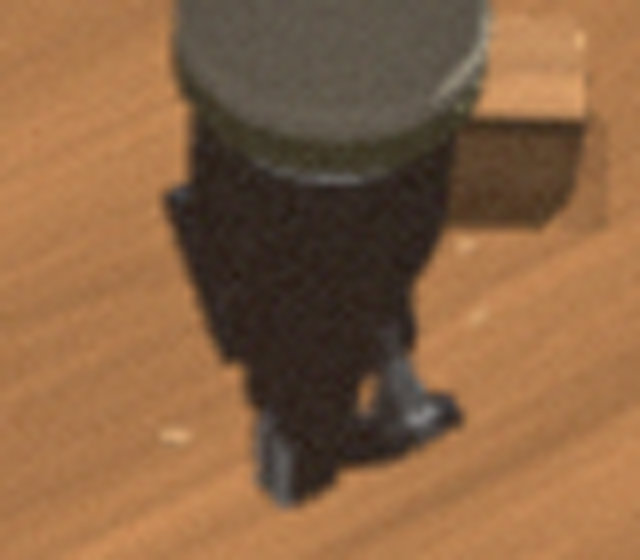

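View pics/w5.png

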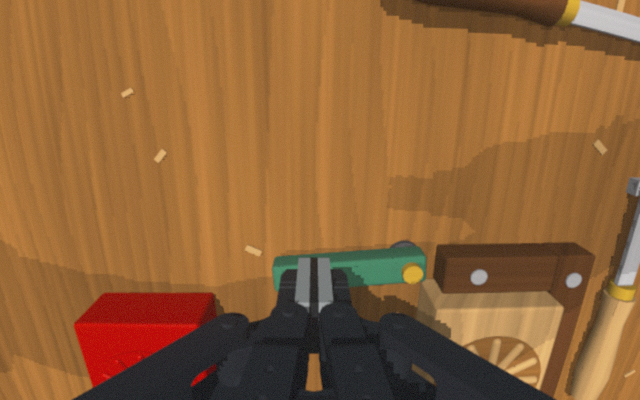

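jog_arm(steps=[0,0,0,0.03,0,0,0,0,0.06,0,0,0,0,0.09,0,0,0,0,0.1,0,0,0,0,0.1,0,0,-0.005,0,0.1,0,0,-0.01,0,0.1,0,0,-0.015,0,0.1,0,0,-0.015,0,0.1,0,0,-0.015,0,0.1,0])

```text
clock: 14.5
position: [0.5005, 0.0792, 0.027]
ee_rot: [0.707, 0.707, 0.0, 0.0]
ft_force: [0.5, -0.1, 0.6]
grip_width: -0.001
```

```bash
cat > arc.py <<'E'
from h import *
import sys
from scipy.spatial.transform import Rotation as R
o=manip.get_obs();r=R.from_quat(o['ee_rot']).as_matrix();a=np.arctan2(r[1,0],r[0,0])
print(o['clock'],o['position'].round(4),a.round(3),o['ft_force'].round(1),o['joint_pos'].round(2))
piv=np.array([.57,.0565])
for th in np.linspace(float(sys.argv[1]),float(sys.argv[2]),10):
    u=np.array([-np.cos(th),-np.sin(th)]);n=np.array([np.sin(th),-np.cos(th)])
    p=piv+.07*u-.0225*n
    s=r.T@(np.array([*p,o['position'][2]])-o['position'])
    print(round(th,3),p.round(3),s[:2].round(3),'tw',round(-(np.pi/2+th-a),3))
E
python3 arc.py 0.1 0.95
```

```text
14.5 [0.5005 0.0792 0.027 ] 1.57 [ 0.5 -0.1  0.6] [ 0.32  0.4  -0.65  1.96  0.32  0.88 -0.49]
0.1 [0.498 0.072] [-0.007 -0.002] tw -0.101
0.194 [0.497 0.065] [-0.014 -0.004] tw -0.195
0.289 [0.496 0.058] [-0.021 -0.004] tw -0.289
0.383 [0.497 0.051] [-0.028 -0.004] tw -0.384
0.478 [0.497 0.044] [-0.035 -0.003] tw -0.478
0.572 [0.499 0.038] [-0.042 -0.001] tw -0.573
0.667 [0.501 0.031] [-0.048  0.001] tw -0.667
0.761 [0.504 0.025] [-0.055  0.003] tw -0.762
0.856 [0.507 0.018] [-0.061  0.007] tw -0.856
0.95 [0.511 0.013] [-0.067  0.011] tw -0.951
```

jog_arm(steps=[0,-0.007,-0.002,0,-0.1,0,-0.014,-0.004,0,-0.195,0,-0.021,-0.004,0,-0.29,0,-0.028,-0.004,0,-0.385,0,-0.035,-0.003,0,-0.48,0,-0.042,-0.001,0,-0.575,0,-0.048,0.001,0,-0.667,0,-0.055,0.003,0,-0.762,0,-0.061,0.007,0,-0.856,0,-0.067,0.011,0,-0.95])

```text
clock: 15.5
position: [0.5111, 0.0125, 0.0267]
ee_rot: [0.303, 0.953, -0.0, -0.0]
ft_force: [-1.2, -0.1, -1.0]
grip_width: 0.001
```

```bash
python3 arc.py 1.0 1.57;python3 -c "
from h import *
snap('scene','sc6');crop('sc6',240,120,190,150,4,'c10')"
```

```text
15.5 [0.5111 0.0125 0.0267] 2.525 [-1.2 -0.1 -1. ] [ 0.58  0.46 -0.81  1.94  0.42  0.91  0.52]
1.0 [0.513 0.01 ] [-0.003 -0.001] tw -0.046
1.063 [0.516 0.006] [-0.008 -0.002] tw -0.109
1.127 [0.52  0.003] [-0.012 -0.003] tw -0.172
1.19 [ 0.523 -0.   ] [-0.017 -0.003] tw -0.236
1.253 [ 0.527 -0.003] [-0.022 -0.004] tw -0.299
1.317 [ 0.531 -0.006] [-0.026 -0.003] tw -0.362
1.38 [ 0.535 -0.008] [-0.031 -0.003] tw -0.426
1.443 [ 0.539 -0.01 ] [-0.036 -0.002] tw -0.489
1.507 [ 0.543 -0.012] [-0.04  -0.001] tw -0.552
1.57 [ 0.547 -0.013] [-0.045 -0.   ] tw -0.616
```

View pics/c10.png

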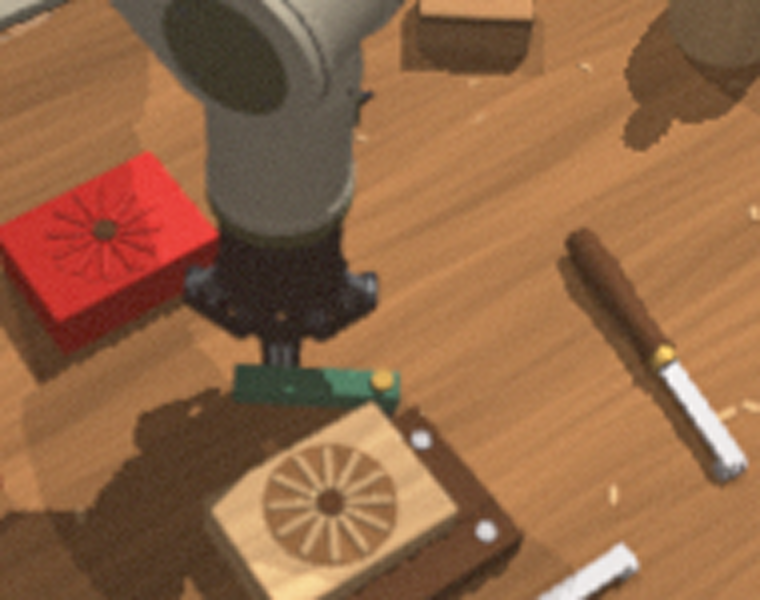

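jog_arm(steps=[0,-0.003,-0.001,0,-0.046,0,-0.008,-0.002,0,-0.109,0,-0.012,-0.003,0,-0.172,0,-0.017,-0.003,0,-0.236,0,-0.022,-0.004,0,-0.3,0,-0.026,-0.003,0,-0.362,0,-0.031,-0.003,0,-0.426,0,-0.036,-0.002,0,-0.489,0,-0.04,-0.001,0,-0.552,0,-0.045,0,0,-0.616])

```text
clock: 16.55
position: [0.5477, -0.0133, 0.0266]
ee_rot: [0.002, 1.0, 0.0, -0.0]
ft_force: [-0.9, 0.5, 0.3]
grip_width: 0.002
```

jog_arm(steps=[0,0,0,0,0,0,0,0,0,0,0,-0.001,0,0,0,0,-0.002,0,0,0,0,-0.003,0,0,0,0,-0.004,0,0,0,0,-0.005,0,0,0,0,-0.005,0,0,0,0,-0.005,0,0,0,0,-0.005,0,0,0])

```text
clock: 17.55
position: [0.5496, -0.0135, 0.0261]
ee_rot: [0.002, 1.0, -0.001, -0.003]
ft_force: [-16.6, 0.3, 13.2]
grip_width: 0.005
```

Keeper is at its stop (16 N, no travel). Retreating and checking.

jog_arm(steps=[0,0.01,0,0,0,0,0.025,0,0,0,0,0.025,0,-0.03,0,0,0.025,0,-0.07,0,0,0.025,0,-0.11,0,0,0.03,0.03,-0.15,0,0,0.05,0.07,-0.17,0.1,0,0.07,0.11,-0.17,0.2,0,0.09,0.15,-0.17,0.3,0,0.1,0.19,-0.17,0.4])

```text
clock: 18.55
position: [0.4523, 0.1781, 0.1969]
ee_rot: [0.203, 0.979, -0.001, 0.001]
ft_force: [1.8, 0.5, -1.5]
grip_width: 0.0
```

```bash
python3 -c "
from h import *
snap('top','top7');crop('top7',290,120,130,100,6,'c11')
snap('scene','sc7');crop('sc7',240,170,150,150,4,'c12')
delta([.5,-.3,.2],np.pi/2)"
```

```text
t 18.65 pos [0.4514 0.1826 0.1973] toolx az 2.74 F [ 0.4 -0.1 -0.8] j [ 0.56  0.2  -1.12  1.84  0.2   1.21  0.54]
shift [-0.2333 -0.4252 -0.0031] twist 1.169
```

View pics/top7.png

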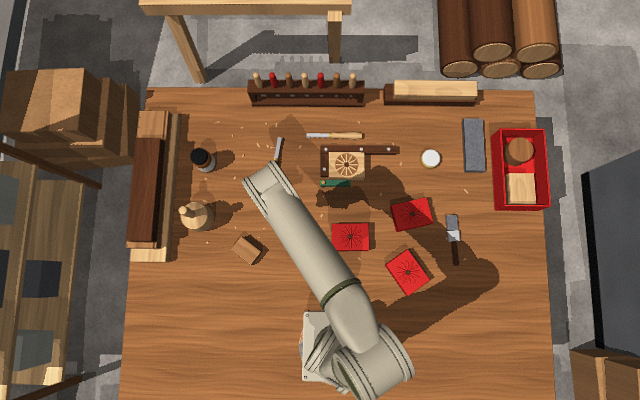

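View pics/c11.png

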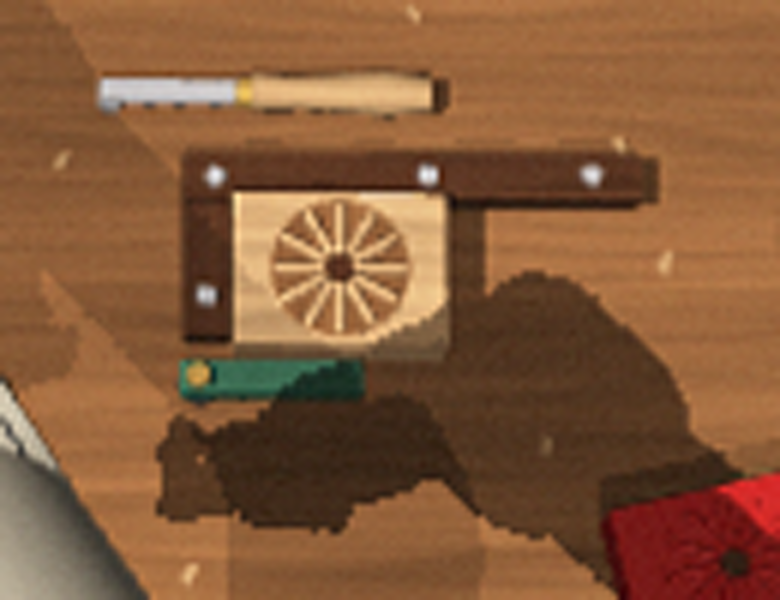

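View pics/c12.png

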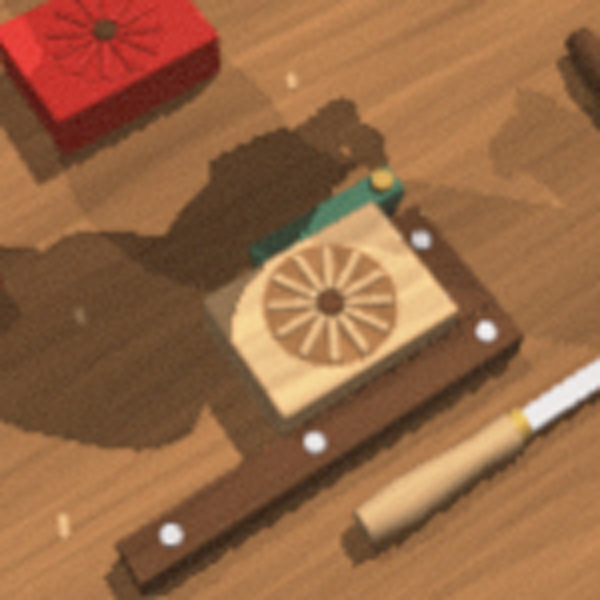

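```bash
python3 - <<'E'
from h import *
P=lambda c,h:onz('top7',(290+c[0]/6-.42,120+c[1]/6-.42),h)[:2].round(4)
for n,c,h in [('LF',(233,192),.045),('RF',(447,194),.045),('LN',(233,343),.045),('RN',(447,347),.045),('pin',(198,374),.026),('kFL',(181,360),.025),('kFR',(363,361),.025),('kNR',(362,398),.025),('sidein',(231,340),.026),('backinR',(640,206),.026),('backout',(184,151),.026)]: print(n,P(c,h))
E
```

```text
LF [0.6799 0.0353]
RF [ 0.6801 -0.0937]
LN [0.5864 0.0339]
RN [ 0.5855 -0.0937]
pin [0.5713 0.055 ]
kFL [0.5801 0.0654]
kFR [ 0.5808 -0.0444]
kNR [ 0.558  -0.0439]
sidein [0.5926 0.0354]
backinR [ 0.6795 -0.2126]
backout [0.7111 0.0659]
```

Block corners match the batten faces (x 0.680, y 0.035–0.037), and the keeper lies along −y.

```bash
python3 -c "
from workcell import manip
print(manip.hand_in())"
```

```text
the job is handed in; nothing more can be done
None
```

The pale rosette block is home in the corner of the L-stop and the green keeper is closed across its near side. I handed the job in at about 18.7 s of the allowed 72 s.

- **Block:** I pushed it along the bench against the side batten, then the back batten. A second push at the side batten stopped at the same place (TCP y = -0.106 m). The pushes ended in firm contact at about 16 N (side), 21 N (back) and 9 N (second side push).
- **Keeper:** I swung it round with the closed fingers until it met its stop at about 17 N, then moved the arm clear.
- **Last pictures:** The block's far edge measures x = 0.680 m and the back batten's face 0.6795 m. Its left edge measures y = 0.034 to 0.035 m and the side batten's face 0.0354 m. These are good to about 2 mm. The keeper points along -y, within about 0.01 rad of closed, with a gap of about 5 mm to the block.
- **Bystanders:** The tin, mallet, oil jar, offcut, brush, pale-handled gouge and the red look-alikes show no visible movement in the last top picture. The arm covered part of the dark-handled gouge there. No check failed.

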